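Build the sample stack of a conductivity tester

TASK

Build the measuring stack on the round steel stage, in this order: stand the round white specimen flat in the middle of the stage, lower the guard ring round it until the ring lies flat on the stage, lay the square heater plate level and centred on top of the specimen, terminal studs up, and last stand the knobbed weight upright on the middle of the heater plate. Let go of each part once it is in place and before fetching the next, set everything down gently, and leave the square specimen, the computer mouse and the calliper where they are.

Things in the scene. Friction and masses are not known exactly. Their poses are not given: they have to be found in the camera images.
- stage: Fixed round cold stage of bare steel, 110 mm diameter, 30 mm high, flat top, two short brass nipples (8 mm thick, reaching 67 mm from the axis, 12 mm up) on its side towards its own +x. Bolted to the bench. Origin: centre of its underside, on the bench; the top is 30 mm above it. z up.
- specimen: Loose round specimen of white ceramic, a solid disc 36 mm in diameter and 18 mm high, about 45 g, lying flat on the bench. Origin: centre of its underside, z up.
- guard_ring: Loose aluminium guard ring lying flat on the bench, 66 mm outer diameter, 50 mm bore, 13 mm high, open at both ends, 55 g. It goes round the specimen with 7 mm to spare all round and then ends 5 mm below the specimen's top. Origin: centre of its underside, on its axis, z up.
- heater_plate: Loose square aluminium heater plate lying flat on the bench, 64 x 64 mm, 12 mm thick, 135 g, with two brass terminal studs 7 mm thick and 8 mm tall on its top, near the two corners at its own -x side (26 mm to -x, 25 mm to either side in y). Origin: centre of its underside; x and y parallel to its edges, z up.
- weight: Loose steel weight standing on the bench: a round body 38 mm in diameter and 28 mm high with a round grip knob 20 mm in diameter on top from 28 mm to 58 mm height, about 320 g. Origin: centre of its underside, z up.
- square_specimen: Bystander: loose square specimen of white ceramic, 36 x 36 mm, 18 mm high, not used now. Origin: centre of its underside.
- mouse: Bystander: loose grey computer mouse, 100 mm long (its x), 58 mm wide, 32 mm high. Origin: centre of its underside.
- calliper: Bystander: loose steel calliper with a black display, 190 mm long (its x), 70 mm across the jaws, which point to its own -y near its -x end, 15 mm high. Origin: underside, mid-length of its beam.
There are look-alikes about, which are no part of the job. What is shaped like the specimen but red is not meant.

How it is judged:
On the way, in this order (a step that is already met when the one before it is completed fails the run):
1. the round specimen stands flat in the middle of the stage and is let go (horizontal distance between specimen and stage below 0.012 m and z of specimen in the frame of stage between 0.027 and 0.033 m and angle between specimen's own z axis and vertical below 0.06 rad and contact force between the fingers and specimen below 0.1 N), for 0.2 s.
2. the guard ring lies flat on the stage round the specimen and is let go (horizontal distance between specimen and stage below 0.012 m and z of specimen in the frame of stage between 0.027 and 0.033 m and angle between each of specimen, guard_ring's own z axis and vertical below 0.06 rad and horizontal distance between guard_ring and specimen below 0.01 m and z of guard_ring in the frame of stage between 0.027 and 0.033 m and contact force between the fingers and guard_ring below 0.1 N), for 0.2 s.
3. the heater plate lies level and centred on the specimen and is let go (horizontal distance between specimen and stage below 0.012 m and z of specimen in the frame of stage between 0.027 and 0.033 m and angle between each of specimen, guard_ring, heater_plate's own z axis and vertical below 0.06 rad and horizontal distance between each of guard_ring, heater_plate and specimen below 0.01 m and z of guard_ring in the frame of stage between 0.027 and 0.033 m and z of heater_plate in the frame of stage between 0.045 and 0.051 m and contact force between the fingers and heater_plate below 0.1 N), for 0.2 s.
4. the weight stands on the middle of the heater plate and is let go (horizontal distance between specimen and stage below 0.012 m and z of specimen in the frame of stage between 0.027 and 0.033 m and angle between each of specimen, guard_ring, heater_plate, weight's own z axis and vertical below 0.06 rad and horizontal distance between each of guard_ring, heater_plate and specimen below 0.01 m and z of guard_ring in the frame of stage between 0.027 and 0.033 m and z of heater_plate in the frame of stage between 0.045 and 0.051 m and horizontal distance between weight and heater_plate below 0.01 m and z of weight in the frame of stage between 0.057 and 0.063 m and contact force between the fingers and weight below 0.1 N), for 0.2 s.
At the end, for the whole second after the job is handed in: Specimen flat on the stage within 12 mm of its centre; ring flat on the stage round it (axes within 10 mm); plate level on the specimen, within 10 mm, studs up; weight upright on the plate within 10 mm of its centre (heights within 3 mm, tilts under 0.06 rad); all let go and at rest (horizontal distance between specimen and stage below 0.012 m and z of specimen in the frame of stage between 0.027 and 0.033 m and angle between each of specimen, guard_ring, heater_plate, weight's own z axis and vertical below 0.06 rad and horizontal distance between each of guard_ring, heater_plate and specimen below 0.01 m and z of guard_ring in the frame of stage between 0.027 and 0.033 m and z of heater_plate in the frame of stage between 0.045 and 0.051 m and horizontal distance between weight and heater_plate below 0.01 m and z of weight in the frame of stage between 0.057 and 0.063 m and linear speed of each of specimen, guard_ring, heater_plate, weight below 0.02 m/s); the robot touches nothing.
It fails at once if a bystander (square specimen, mouse, calliper) is moved by more than 20 mm (distance of any of square_specimen, mouse, calliper from where it was at the start of the episode above 0.02 m).
It fails at once if a part is dropped or rammed onto the stack (over 60 N between specimen or ring and stage, plate and specimen, or weight and plate) (contact force between any of specimen, guard_ring and stage above 60 N or contact force between heater_plate and specimen above 60 N or contact force between weight and heater_plate above 60 N).
It also fails if it takes over 112 s, if anything falls off the work surface, if the arm or the gripper's body presses on something with over 40 N, if the wrist force passes 120 N, or if a joint passes its speed limit or range.

ROBOT

A 6-joint arm with a two-finger parallel gripper is mounted at the origin on the work surface. World frame = base frame: x ahead of the robot, y to its left, z up, the work surface at z = 0. Lengths are in m, angles in rad, forces in N, time in s.
With the tool pointing down it reaches from about 0.375 to 0.9 m from the base axis. Payload 3.1 kg.
Tool frame: the origin (TCP) lies between the finger pads; the fingertips stand robot.finger_overhang ahead of it and the grasp point (between the pads) lies 3 mm ahead of it (robot.finger_overhang is the distance from the TCP to the fingertips, in m); z points along the fingers, y is the line along which they close (so a half turn about z gives the same grasp; the last joint's range is limited). The gripper opens to 87 mm and grips with 3 to 60 N. Pads are 19 mm wide; open, the fingers measure 117 mm over their backs; the gripper's body (75 mm by 190 mm) begins 51 mm behind the grasp point.
Start: joints at [-0.178, 0.527, 1.433, -0, 1.181, -0.178], TCP at [0.625, 0, 0.245] pointing down, gripper open.
Joint ranges: [-3.08, 3.08], [-0.75, 2.2], [0.22, 2.44], [-1.43, 4.57], [0, 2.65], [-2.85, 2.85]. Speed limits (rad/s): [2.79, 2.79, 3.14, 3.14, 3.14, 3.14].

INTERFACE

Orientations are given as a unit quaternion [x, y, z, w].
In Python, from rig import get_obs, vision, hand_in, nets, robot gives the robot as it stands.
- The arm moves only by the tool apply_moves, never from a script. Its argument "series" is a list of rows, each an object with "offset": the shift along the world's x, y, z in cm, a list of three; "rot": the turn, a rotation vector about the world's x, y, z in degrees, a list of three. A call has 1 to 20 rows; each row is the pose to reach, as a shift and turn from the pose commanded when the call began; what a row does not reach only later rows make up. A row lasts 1/10 s, in which the tool goes at most 50 mm and 8.59 degrees, less where a joint would pass 70% of its speed; a pose out of reach is approached as far as the arm can. A call with a gripper value outside its range is refused whole. "hand" is the opening, from 0 (shut) to 1 (fully open), set as the call begins (left out, the last holds). The fingers move at their own pace and stop on an object; "newtons" is the grip in N (left out, the last holds). Time passes only in rows, so rows that repeat a pose let the fingers close. It gives the time, the measured TCP pose, the force, the opening and the grip force at its end, in the units of the state.
- get_obs(): the state, without advancing time (a new reading comes with each control period).
- vision.camera(name): name is "scene" or "side" or "wrist"; returns the picture (400x640x3 uint8, red, green, blue); there is no depth.
- vision.calibration(name): a dict with "K" (3x3 intrinsics, pixels), "R" (3x3) and "t" (3): a world point X has camera coordinates R X + t. Camera axes: x right, y down, z forward; pixel columns grow to the right and rows downward; lengths in m; the calibration is good to about 2 mm. The wrist camera is an equidistant fisheye: a pixel r from the principal point sees the ray r / f radians off the axis. A picture is of the moment at which its call begins: read the wrist's pose just before it. calibration takes no time and is no camera call; for the wrist camera it gives the pose at the moment of the call.
- hand_in(): hands the job in; it is judged then, once.
Trained networks look in the newest picture that a camera, given by its name, has taken for a name from the list of things; names that differ only in an ending like _2 or _b are one class to them, and where a whole thing is asked for, a point or a joint stands for the part that bears it (a point fixed in the world has none). Each returns a list of dicts, best first, with "conf" (0 to 1); they miss things now and then, are a little off and sometimes report something else, mostly with a low value. They report only what shows in the picture. A call takes as long as a camera call. They do not tell look-alikes from the thing itself.
- nets.search_frame(camera, query): "centre" ([x, y, z] in m, in world coordinates, good to about 4 mm: the middle of the surface that is visible of it).
- nets.spot_point(camera, query): "centre" ([x, y, z] in m, in world coordinates, good to about 4 mm: a listed point, or the origin of a listed thing).
The state is a dict: "time": time; "q": joint angles; "joint_velocities": joint speeds; "joint_torque": joint torques, N m; "position": TCP position; "tool_rot": TCP orientation; "ft_force": force on the tool from outside, world axes, zero at the start; "moment": the same for the moment, N m; "grip_width": finger opening in m; "grip_force": force on a finger pad.
Only numpy, scipy, OpenCV 4.12 (cv2) and the standard library are available. Lean on these libraries where they do the work, as an engineer would, in place of code of your own. Each camera call takes 0.05 s, during which the arm holds its last target. There are 200 camera calls.

## Working session

There is one attempt and no reset: what is moved stays moved. The work goes in short steps, Python scripts to look and compute and a tool call to move; the robot and the scene stay as the last step left them, time stands still between calls to the robot, and variables do not carry over. Pictures are saved under pics/ and viewed, at most 14 in all, crops included, and the job is handed in when it is done.

Besides the shell and the picture viewer there is one more tool, called as name([rows], argument=value, ...), one row to a line, values as JSON. apply_moves: Moves the arm, as the interface text tells. Its arguments: {"type":"object","properties":{"series":{"type":"array"},"hand":{"type":"number"},"newtons":{"type":"number"}},"required":["series"]}

```bash
mkdir -p pics; ls
python3 - <<'E'
from rig import get_obs, vision, nets, robot
import cv2, numpy as np
o=get_obs(); print(o['time'],o['position'],o['tool_rot'],robot.finger_overhang)
for c in ['scene','side']:
    im=vision.camera(c); cv2.imwrite(f'pics/{c}0.png',im[:,:,::-1])
    for q in ['stage','specimen','guard_ring','heater_plate','weight','square_specimen','mouse','calliper']:
        print(c,q,[(np.round(d['centre'],3).tolist(),round(d['conf'],2)) for d in nets.spot_point(c,q)])
E
```

```text
pics
0.0 [6.24306792e-01 1.58984588e-04 2.43562577e-01] [ 7.07096009e-01  7.07116688e-01 -6.36639545e-04 -9.04872590e-04] 0.022
scene stage [([0.468, 0.27, -0.002], 0.69)]
scene specimen [([0.6, 0.16, 0.005], 0.75), ([0.592, 0.249, -0.001], 0.66), ([0.68, -0.379, -0.002], 0.57), ([0.465, 0.268, -0.001], 0.55), ([0.662, 0.204, -0.002], 0.53)]
scene guard_ring [([0.718, 0.016, -0.004], 0.67), ([0.491, 0.014, -0.001], 0.61)]
scene heater_plate [([0.491, -0.277, -0.001], 0.63)]
scene weight [([0.607, -0.164, -0.001], 0.49)]
scene square_specimen [([0.718, 0.017, 0.001], 0.59)]
scene mouse [([0.677, -0.383, -0.002], 0.98)]
scene calliper []
side stage [([0.469, 0.27, 0.001], 0.67)]
side specimen [([0.594, 0.247, -0.003], 0.84), ([0.662, 0.206, -0.004], 0.58), ([0.594, 0.163, 0.0], 0.47)]
side guard_ring [([0.495, 0.013, -0.001], 0.88)]
side heater_plate [([0.49, -0.282, 0.002], 0.55)]
side weight [([0.61, -0.162, 0.002], 0.72), ([0.468, 0.27, 0.002], 0.18)]
side square_specimen [([0.718, 0.02, 0.001], 0.56)]
side mouse [([0.681, -0.381, -0.002], 0.51)]
side calliper [([0.676, 0.381, -0.002], 0.74)]
```

View pics/scene0.png

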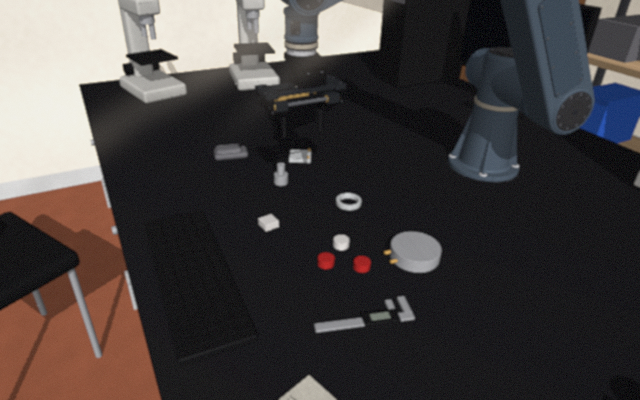

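View pics/side0.png

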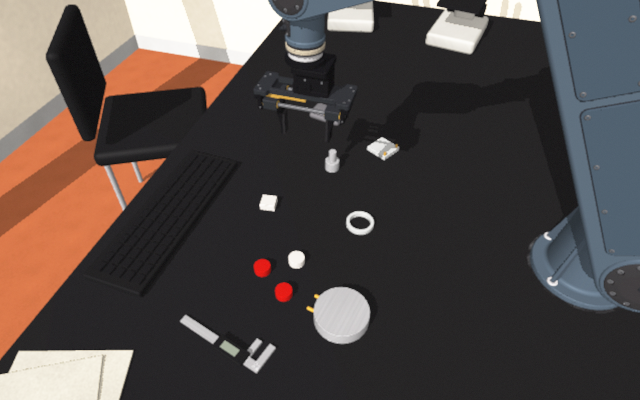

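Scene picture: the white round candidates are the specimen at (341,242) and the square specimen at (268,222). The red discs at (326,261) and (362,264) are look-alikes. The stage is at (416,252), ring (349,201), weight (281,175), plate (300,156), mouse (231,152) and calliper (365,318). In the side view the white round disc is at (297,260). I choose that white disc, at about (0.597, 0.162), and will check it in a close crop while measuring.

```bash
cat > h.py <<'E'
from rig import get_obs, vision, nets, robot
import cv2, numpy as np
from scipy.optimize import minimize
def proj(c,X,cal=None):
    k=cal or vision.calibration(c); K=np.array(k['K']); p=np.atleast_2d(X)@np.array(k['R']).T+np.array(k['t'])
    if c=='wrist':
        r=np.hypot(p[:,0],p[:,1])+1e-12; th=np.arctan2(r,p[:,2]); n=np.c_[p[:,0]/r*th,p[:,1]/r*th]
    else: n=p[:,:2]/p[:,2:]
    return n*[K[0,0],K[1,1]]+K[:2,2]
def cyl(r,z0,z1,n=60):
    a=np.linspace(0,2*np.pi,n); return np.array([[r*np.cos(t),r*np.sin(t),z] for z in(z0,z1) for t in a])
def box(a,z0,z1): return np.array([[x,y,z] for x in(-a,a) for y in(-a,a) for z in(z0,z1)])
def place(P,x,y,yaw=0,z=0):
    c,s=np.cos(yaw),np.sin(yaw); return P@np.array([[c,s,0],[-s,c,0],[0,0,1]])+[x,y,z]
E
python3 - <<'E'
from h import *
T={'specimen':(.597,.162),'guard_ring':(.493,.0135),'heater_plate':(.4905,-.279),'weight':(.6085,-.163),'stage':(.4685,.27)}
S={'specimen':[cyl(.018,0,.018)],'guard_ring':[cyl(.033,0,.013)],'weight':[cyl(.019,0,.028),cyl(.01,.028,.058)],'stage':[cyl(.055,0,.03)],'heater_plate':[box(.032,0,.012)]}
rows=[]
for c in['scene','side']:
    im=cv2.imread(f'pics/{c}0.png'); row=[]
    for n,(x,y) in T.items():
        u,v=proj(c,[x,y,.01])[0]; M=cv2.getRotationMatrix2D((0,0),0,1)
        cr=cv2.getRectSubPix(im,(64 if n=='stage' else 40,)*2,(u,v)); cr=cv2.resize(cr,(160,160),interpolation=cv2.INTER_CUBIC)
        s=160/(64 if n=='stage' else 40)
        for P in S[n]:
            h=cv2.convexHull(((proj(c,place(P,x,y))-[u,v])*s+80).astype(np.int32)); 
            if n!='heater_plate': cv2.polylines(cr,[h],True,(0,255,0),1)
        row.append(cr)
    rows.append(np.hstack(row))
cv2.imwrite('pics/crops0.png',np.vstack(rows))
im=vision.camera('wrist'); cv2.imwrite('pics/w0.png',im[:,:,::-1])
E
```

```text
(no output)
```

View pics/crops0.png

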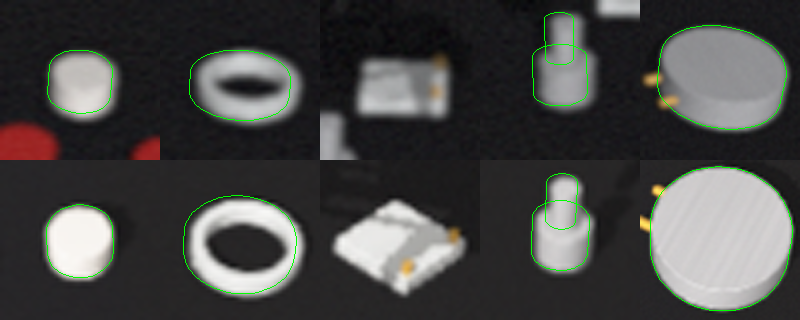

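View pics/w0.png

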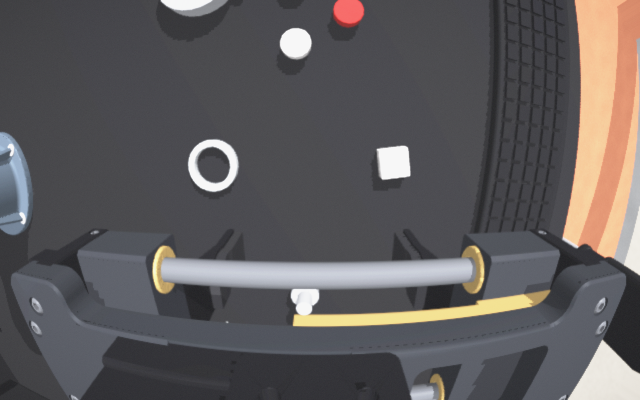

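The crop shows that my pick is a white round disc with its two red look-alikes at the edge. The ring, plate (studs on its +x side in the scene view), weight and stage all match the outlines within a few mm. The wrist view shows the disc at (296,43), the ring at (213,165) and the square specimen at (394,162). Next I refine by outline fitting.

```bash
cat >> h.py <<'E'
def mask(im,uv,w,thr):
    cr=cv2.getRectSubPix(im,(w,w),tuple(map(float,uv))); cr=cv2.resize(cr,(w*8,w*8),interpolation=cv2.INTER_CUBIC)
    g=cr.min(2) if thr>0 else cr.max(2); m=(g>abs(thr)).astype(np.uint8)
    n,l,st,ce=cv2.connectedComponentsWithStats(m)
    k=max(range(1,n),key=lambda i:st[i,4]-30*np.hypot(*(ce[i]-w*4))); m=(l==k).astype(np.uint8)
    h,_=cv2.findContours(m,cv2.RETR_EXTERNAL,cv2.CHAIN_APPROX_NONE); cv2.drawContours(m,h,-1,1,-1); return m
def fit(views,parts,x0,w,thr,yaw=None,z=0):
    """views: {cam:(rgb,cal)}; silhouette fit of x,y(,yaw); returns pose and 1-IoU"""
    ms={}
    for c,(im,cal) in views.items():
        uv=proj(c,[x0[0],x0[1],z+.01],cal)[0]; ms[c]=(mask(im,uv,w,thr),uv,cal)
    def cost(p):
        s=0
        for c,(m,uv,cal) in ms.items():
            r=np.zeros_like(m)
            for P in parts:
                q=((proj(c,place(P,p[0],p[1],p[2] if len(p)>2 else 0,z),cal)-uv+(w-1)/2)*8+3.5)
                cv2.fillConvexPoly(r,cv2.convexHull((q*16).astype(np.int32)),1,shift=4)
            s+=1-(m&r).sum()/(m|r).sum()
        return s/len(ms)
    p0=list(x0[:2])+([yaw] if yaw is not None else [])
    sim=np.array([p0]+[np.add(p0,d) for d in np.diag([.006,.006]+([.3] if yaw is not None else []))])
    r=minimize(cost,p0,method='Nelder-Mead',options=dict(initial_simplex=sim,xatol=1e-5,fatol=1e-5))
    return r.x,r.fun
S={'specimen':[cyl(.018,0,.018)],'guard_ring':[cyl(.033,0,.013)],'weight':[cyl(.019,0,.028),cyl(.01,.028,.058)],'stage':[cyl(.055,0,.03)],'heater_plate':[box(.032,0,.012)]}
def stat(p,c):pass
E
python3 - <<'E'
from h import *
T={'specimen':(.599,.162),'guard_ring':(.493,.0135),'heater_plate':(.4905,-.279),'weight':(.6085,-.163),'stage':(.4685,.27)}
V={c:(cv2.imread(f'pics/{c}0.png')[:,:,::-1].copy(),vision.calibration(c)) for c in['scene','side']}
W={'wrist':(cv2.imread('pics/w0.png')[:,:,::-1].copy(),vision.calibration('wrist'))}
for n,x0 in T.items():
    w=70 if n=='stage' else 40
    for nm,vs in [('scene',{'scene':V['scene']}),('side',{'side':V['side']}),('both',V)]+([('wrist',W)] if n in('specimen','guard_ring') else []):
        y0=[None] if n!='heater_plate' else [0,.4,.8,1.2]
        b=min((fit(vs,S[n],x0,w if nm!='wrist' else 64,70,yaw=y) for y in y0),key=lambda r:r[1])
        print(n,nm,np.round(b[0],4),round(b[1],3))
E
```

```text
specimen scene [0.5989 0.1686] 0.142
specimen side [0.5967 0.1646] 0.107
specimen both [0.5964 0.1647] 0.129
specimen wrist [0.599 0.162] 0.81
guard_ring scene [0.4894 0.0197] 0.086
guard_ring side [0.4887 0.0155] 0.048
guard_ring both [0.4886 0.016 ] 0.072
guard_ring wrist [0.5003 0.0205] 0.444
heater_plate scene [ 0.4912 -0.2714  0.9871] 0.113
heater_plate side [ 0.4902 -0.2768  1.0092] 0.076
heater_plate both [ 0.4904 -0.275   1.022 ] 0.106
weight scene [ 0.6053 -0.158 ] 0.077
weight side [ 0.6057 -0.1604] 0.072
weight both [ 0.6053 -0.159 ] 0.083
stage scene [0.4678 0.2724] 0.033
stage side [0.4682 0.2699] 0.025
stage both [0.4681 0.2709] 0.041
```

Run:
```python
from h import *
k=vision.calibration('wrist'); print(k, get_obs()['position'])
print(proj('wrist',[[.597,.164,.009],[.489,.016,.006],[.718,.018,.009]]))
R=np.array(k['R']);print('campos',-R.T@np.array(k['t']))
```

```text
{'K': array([[309.70691629,   0.        , 318.07176103],
       [  0.        , 309.70691629, 199.95599581],
       [  0.        ,   0.        ,   1.        ]]), 'R': array([[ 9.99999896e-01, -2.69329918e-04,  3.68182240e-04],
       [-3.58092414e-04, -9.63473818e-01,  2.67802304e-01],
       [ 2.82606776e-04, -2.67802408e-01, -9.63473814e-01]]), 't': array([-0.62510907, -0.03199161,  0.38912951])} [6.24998749e-01 7.48332492e-06 2.44589804e-01]
[[294.49622069  42.66988149]
 [211.80828834 164.06244342]
 [392.74116172 162.02936243]]
campos [0.62498757 0.07321838 0.38371368]
```

Wrist projection agrees with the picture to about 1.5 px (it was the mask threshold that was off). Moving to hover over the specimen.

apply_moves([
  {"offset": [-0.5, 2.5, -2], "rot": [0, 0, 0]},
  {"offset": [-1, 6, -5], "rot": [0, 0, 0]},
  {"offset": [-1.7, 10, -8], "rot": [0, 0, 0]},
  {"offset": [-2.3, 14, -11], "rot": [0, 0, 0]},
  {"offset": [-2.8, 16.4, -12.5], "rot": [0, 0, 0]},
  {"offset": [-2.8, 16.4, -12.5], "rot": [0, 0, 0]},
  {"offset": [-2.8, 16.4, -12.5], "rot": [0, 0, 0]},
  {"offset": [-2.8, 16.4, -12.5], "rot": [0, 0, 0]},
], hand=0.7, newtons=20)

```text
time: 1.75
position: [0.5983, 0.1632, 0.1205]
tool_rot: [0.707, 0.707, 0.001, 0.001]
ft_force: [0.7, -0.3, 0.8]
grip_width: 0.061
grip_force: 0.0
```

```bash
cat > look.py <<'E'
import sys
from h import *
# usage: look.py name x y z w thr [yaw]
n=sys.argv[1]; x,y,z=map(float,sys.argv[2:5]); w=int(sys.argv[5]); thr=float(sys.argv[6]); yaw=float(sys.argv[7]) if len(sys.argv)>7 else None
o=get_obs(); cal=vision.calibration('wrist'); im=vision.camera('wrist'); print(o['time'],np.round(o['position'],4))
m=mask(im,proj('wrist',[x,y,z+.01],cal)[0],w,thr)
p,c=fit({'wrist':(im,cal)},S[n],(x,y),w,thr,yaw,z); print(n,np.round(p,4),round(c,3))
cv2.imwrite(f'pics/{n}_raw.png',im[:,:,::-1])
d=im[:,:,::-1].copy()
for P in S[n]: cv2.polylines(d,[cv2.convexHull(proj('wrist',place(P,p[0],p[1],p[2] if yaw is not None else 0,z),cal).astype(np.int32))],True,(0,0,255) if n!='specimen' else (0,200,0),1)
cv2.imwrite(f'pics/{n}_{int(o["time"]*10)}.png',d)
E
python3 look.py specimen .597 .164 0 110 120; ls pics
```

```text
1.75 [0.5983 0.1632 0.1205]
specimen [0.5983 0.1631] 0.014
crops0.png
scene0.png
side0.png
specimen_17.png
specimen_raw.png
w0.png
```

Fit is tight. Descend, grip gently, then lift.

apply_moves([
  {"offset": [0.1, -0.1, -2.5], "rot": [0, 0, 0]},
  {"offset": [0.1, -0.1, -5], "rot": [0, 0, 0]},
  {"offset": [0.1, -0.1, -7.5], "rot": [0, 0, 0]},
  {"offset": [0.1, -0.1, -9], "rot": [0, 0, 0]},
  {"offset": [0.1, -0.1, -9.5], "rot": [0, 0, 0]},
  {"offset": [0.1, -0.1, -9.5], "rot": [0, 0, 0]},
  {"offset": [0.1, -0.1, -9.5], "rot": [0, 0, 0]},
])

```text
time: 2.5
position: [0.599, 0.1629, 0.0256]
tool_rot: [0.707, 0.707, 0.001, 0.001]
ft_force: [-0.5, 0.4, 0.1]
grip_width: 0.0609
grip_force: 0.0
```

apply_moves([
  {"offset": [0, 0, 0], "rot": [0, 0, 0]},
  {"offset": [0, 0, 0], "rot": [0, 0, 0]},
  {"offset": [0, 0, 0], "rot": [0, 0, 0]},
  {"offset": [0, 0, 0], "rot": [0, 0, 0]},
  {"offset": [0, 0, 0], "rot": [0, 0, 0]},
  {"offset": [0, 0, 0], "rot": [0, 0, 0]},
], hand=0.2, newtons=15)

```text
time: 3.1
position: [0.5981, 0.1631, 0.0249]
tool_rot: [0.707, 0.707, 0.0, 0.0]
ft_force: [-0.6, 0.9, 4.0]
grip_width: 0.0354
grip_force: 15.0
```

apply_moves([
  {"offset": [0, 0, 1], "rot": [0, 0, 0]},
  {"offset": [0, 0, 4], "rot": [0, 0, 0]},
  {"offset": [0, 0, 8], "rot": [0, 0, 0]},
  {"offset": [-2, 1.5, 11], "rot": [0, 0, 0]},
  {"offset": [-5, 4, 13], "rot": [0, 0, 0]},
  {"offset": [-8, 6.5, 14], "rot": [0, 0, 0]},
  {"offset": [-11, 9, 14], "rot": [0, 0, 0]},
  {"offset": [-13, 10.7, 14], "rot": [0, 0, 0]},
  {"offset": [-13, 10.7, 14], "rot": [0, 0, 0]},
  {"offset": [-13, 10.7, 14], "rot": [0, 0, 0]},
  {"offset": [-13, 10.7, 14], "rot": [0, 0, 0]},
  {"offset": [-13, 10.7, 14], "rot": [0, 0, 0]},
])

```text
time: 4.3
position: [0.4692, 0.2694, 0.1646]
tool_rot: [0.708, 0.707, 0.0, 0.0]
ft_force: [0.2, 0.5, -0.8]
grip_width: 0.0355
grip_force: 15.0
```

```bash
python3 look.py stage .468 .270 0 200 90; ls -t pics|head -1
```

```text
4.3 [0.4692 0.2694 0.1646]
stage [0.4695 0.2699] 0.327
stage_43.png
```

View pics/stage_43.png

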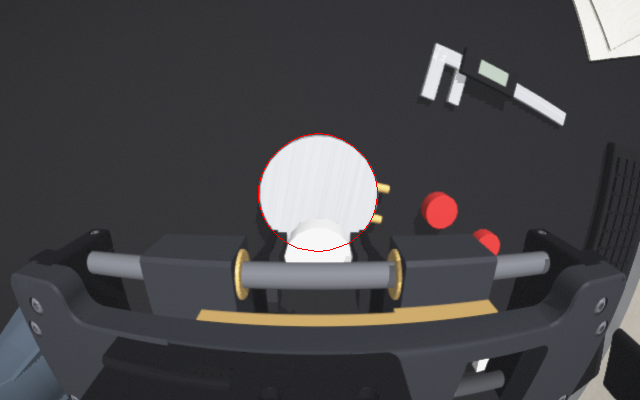

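The picture shows the fitted stage outline lying on the rim (centre about (318,192)), with the specimen held between the fingers at (318,240). Lower it.

apply_moves([
  {"offset": [0.1, 0, -3], "rot": [0, 0, 0]},
  {"offset": [0.1, 0, -6], "rot": [0, 0, 0]},
  {"offset": [0.1, 0, -8.5], "rot": [0, 0, 0]},
  {"offset": [0.1, 0, -10], "rot": [0, 0, 0]},
  {"offset": [0.1, 0, -10.5], "rot": [0, 0, 0]},
  {"offset": [0.1, 0, -10.7], "rot": [0, 0, 0]},
  {"offset": [0.1, 0, -10.8], "rot": [0, 0, 0]},
  {"offset": [0.1, 0, -10.9], "rot": [0, 0, 0]},
  {"offset": [0.1, 0, -10.9], "rot": [0, 0, 0]},
  {"offset": [0.1, 0, -10.9], "rot": [0, 0, 0]},
])

```text
time: 5.35
position: [0.4693, 0.2702, 0.0562]
tool_rot: [0.707, 0.707, 0.001, 0.0]
ft_force: [-0.4, 1.0, 0.1]
grip_width: 0.0352
grip_force: 15.0
```

apply_moves([
  {"offset": [0, 0, -0.05], "rot": [0, 0, 0]},
  {"offset": [0, 0, -0.1], "rot": [0, 0, 0]},
  {"offset": [0, 0, -0.15], "rot": [0, 0, 0]},
  {"offset": [0, 0, -0.15], "rot": [0, 0, 0]},
])

```text
time: 5.75
position: [0.4691, 0.2701, 0.0548]
tool_rot: [0.707, 0.707, 0.0, 0.0]
ft_force: [-1.0, -0.1, 5.4]
grip_width: 0.0354
grip_force: 15.0
```

Contact felt (5 N). Release and rise.

apply_moves([
  {"offset": [0, 0, 0], "rot": [0, 0, 0]},
  {"offset": [0, 0, 0], "rot": [0, 0, 0]},
  {"offset": [0, 0, 0], "rot": [0, 0, 0]},
  {"offset": [0, 0, 0], "rot": [0, 0, 0]},
  {"offset": [0, 0, 1], "rot": [0, 0, 0]},
  {"offset": [0, 0, 3], "rot": [0, 0, 0]},
  {"offset": [0, 0, 7], "rot": [0, 0, 0]},
  {"offset": [0, 0, 11], "rot": [0, 0, 0]},
  {"offset": [0, 0, 11], "rot": [0, 0, 0]},
  {"offset": [0, 0, 11], "rot": [0, 0, 0]},
  {"offset": [0, 0, 11], "rot": [0, 0, 0]},
], hand=0.7)

```text
time: 6.85
position: [0.4681, 0.2697, 0.1635]
tool_rot: [0.707, 0.707, -0.001, -0.0]
ft_force: [0.3, -0.9, -1.1]
grip_width: 0.0611
grip_force: 0.0
```

```bash
python3 look.py specimen .469 .270 .03 90 225; python3 look.py stage .469 .270 0 200 90;  ls -t pics|head -3
```

```text
6.85 [0.4681 0.2697 0.1635]
specimen [0.4614 0.2901] 0.806
6.9 [0.468  0.2697 0.1631]
stage [0.4695 0.2699] 0.018
stage_69.png
stage_raw.png
specimen_68.png
```

Run:
```python
from h import *
im=cv2.imread('pics/stage_raw.png'); c=im[120:280,220:420].copy()
c=cv2.resize(c,None,fx=3.5,fy=3.5,interpolation=cv2.INTER_CUBIC); cv2.imwrite('pics/c1.png',c)
P=proj('wrist',place(cyl(.018,.048,.048),.4695,.2699)); print(P.min(0),P.max(0), (P.min(0)-[220,120])*3.5,(P.max(0)-[220,120])*3.5)
```

```text
[299.0999405  181.87381449] [341.22365389 222.36902942] [276.84979174 216.55835071] [424.2827886  358.29160299]
```

View pics/c1.png

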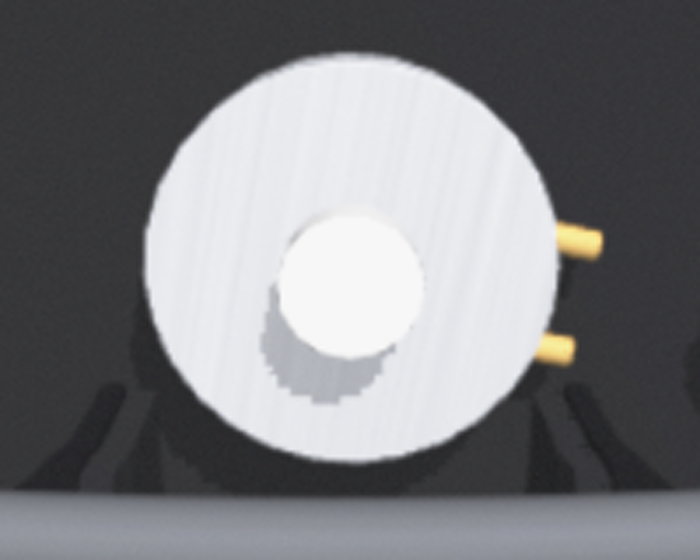

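The specimen stands upright in the middle of the stage. Its top spans (277–424, 215–357) in the crop against (277–424, 217–358) predicted, so it is within 1 mm. On to the ring.

apply_moves([
  {"offset": [0, -2, 0], "rot": [0, 0, 0]},
  {"offset": [0.5, -6, 0], "rot": [0, 0, 0]},
  {"offset": [1, -10.5, 0], "rot": [0, 0, 0]},
  {"offset": [1.3, -15, 0], "rot": [0, 0, 0]},
  {"offset": [1.6, -19.5, -1], "rot": [0, 0, 0]},
  {"offset": [2, -23.5, -2], "rot": [0, 0, 0]},
  {"offset": [2, -25.4, -2], "rot": [0, 0, 0]},
  {"offset": [2, -25.4, -2], "rot": [0, 0, 0]},
  {"offset": [2, -25.4, -2], "rot": [0, 0, 0]},
  {"offset": [2, -25.4, -2], "rot": [0, 0, 0]},
  {"offset": [2, -25.4, -2], "rot": [0, 0, 0]},
], hand=1.0)

```text
time: 8.05
position: [0.4887, 0.0173, 0.144]
tool_rot: [0.706, 0.708, -0.0, -0.0]
ft_force: [0.3, -0.4, -0.6]
grip_width: 0.0874
grip_force: 0.0
```

```bash
python3 look.py guard_ring .490 .0155 0 130 120
```

```text
8.05 [0.4887 0.0173 0.144 ]
guard_ring [0.4901 0.0153] 0.026
```

apply_moves([
  {"offset": [0.1, -0.1, -3], "rot": [0, 0, 0]},
  {"offset": [0.1, -0.1, -6], "rot": [0, 0, 0]},
  {"offset": [0.1, -0.1, -9], "rot": [0, 0, 0]},
  {"offset": [0.1, -0.1, -11], "rot": [0, 0, 0]},
  {"offset": [0.1, -0.1, -11.7], "rot": [0, 0, 0]},
  {"offset": [0.1, -0.1, -11.9], "rot": [0, 0, 0]},
  {"offset": [0.1, -0.1, -11.9], "rot": [0, 0, 0]},
])

```text
time: 8.8
position: [0.4904, 0.0153, 0.0255]
tool_rot: [0.707, 0.707, 0.0, 0.0]
ft_force: [0.5, 0.5, 0.2]
grip_width: 0.0869
grip_force: 0.0
```

apply_moves([
  {"offset": [0, 0, 0], "rot": [0, 0, 0]},
  {"offset": [0, 0, 0], "rot": [0, 0, 0]},
  {"offset": [0, 0, 0], "rot": [0, 0, 0]},
  {"offset": [0, 0, 0], "rot": [0, 0, 0]},
  {"offset": [0, 0, 0], "rot": [0, 0, 0]},
  {"offset": [0, 0, 0], "rot": [0, 0, 0]},
], hand=0.6, newtons=15)

```text
time: 9.4
position: [0.4903, 0.015, 0.0256]
tool_rot: [0.707, 0.707, 0.0, 0.0]
ft_force: [-0.2, 0.0, 6.7]
grip_width: 0.0662
grip_force: 15.0
```

apply_moves([
  {"offset": [0, 0, 1], "rot": [0, 0, 0]},
  {"offset": [0, 0, 4], "rot": [0, 0, 0]},
  {"offset": [0, 1, 8], "rot": [0, 0, 0]},
  {"offset": [-0.3, 4, 11], "rot": [0, 0, 0]},
  {"offset": [-0.6, 8, 12.5], "rot": [0, 0, 0]},
  {"offset": [-1, 12, 13], "rot": [0, 0, 0]},
  {"offset": [-1.3, 16, 13], "rot": [0, 0, 0]},
  {"offset": [-1.6, 20, 13], "rot": [0, 0, 0]},
  {"offset": [-1.9, 23.5, 13], "rot": [0, 0, 0]},
  {"offset": [-2.05, 25.5, 13], "rot": [0, 0, 0]},
  {"offset": [-2.05, 25.5, 13], "rot": [0, 0, 0]},
  {"offset": [-2.05, 25.5, 13], "rot": [0, 0, 0]},
  {"offset": [-2.05, 25.5, 13], "rot": [0, 0, 0]},
])

```text
time: 10.7
position: [0.4693, 0.269, 0.155]
tool_rot: [0.707, 0.707, -0.001, -0.0]
ft_force: [-0.1, 0.1, -0.9]
grip_width: 0.0667
grip_force: 15.0
```

Run:
```python
from h import *
o=get_obs(); cal=vision.calibration('wrist'); im=vision.camera('wrist')[:,:,::-1].copy()
p=o['position']; zb=p[2]-.0255
for P,z,col in((cyl(.033,.013,.013),zb,(0,0,255)),(cyl(.025,0,0),zb,(0,200,0)),(cyl(.018,.018,.018),.03,(255,0,0))):
    xy=(.4695,.270)
    cv2.polylines(im,[proj('wrist',place(P,*xy,0,z),cal).astype(np.int32)],True,col,1)
cv2.imwrite('pics/r1.png',cv2.resize(im[120:300,200:440],None,fx=3,fy=3))
```

```text
(no output)
```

View pics/r1.png

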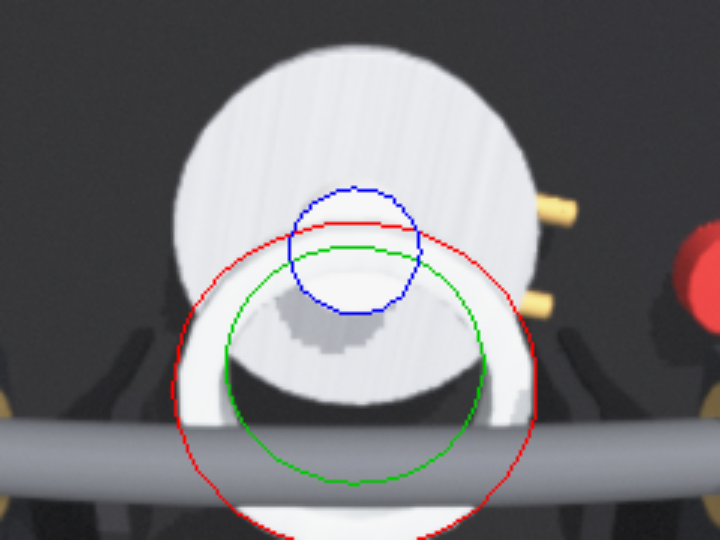

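The picture shows the specimen (blue outline, centre (355,250)) in place and the ring held about level in front, 1–2 mm lower or nearer than nominal. I lower it with force checks.

apply_moves([
  {"offset": [0, 0.1, -3], "rot": [0, 0, 0]},
  {"offset": [0, 0.1, -5.5], "rot": [0, 0, 0]},
  {"offset": [0, 0.1, -7], "rot": [0, 0, 0]},
  {"offset": [0, 0.1, -8], "rot": [0, 0, 0]},
  {"offset": [0, 0.1, -8.8], "rot": [0, 0, 0]},
  {"offset": [0, 0.1, -9.2], "rot": [0, 0, 0]},
  {"offset": [0, 0.1, -9.3], "rot": [0, 0, 0]},
  {"offset": [0, 0.1, -9.3], "rot": [0, 0, 0]},
  {"offset": [0, 0.1, -9.3], "rot": [0, 0, 0]},
])

```text
time: 11.65
position: [0.4699, 0.2712, 0.0626]
tool_rot: [0.707, 0.707, 0.001, 0.0]
ft_force: [0.4, -0.3, -0.3]
grip_width: 0.0663
grip_force: 15.0
```

apply_moves([
  {"offset": [0, 0, -0.1], "rot": [0, 0, 0]},
  {"offset": [0, 0, -0.2], "rot": [0, 0, 0]},
  {"offset": [0, 0, -0.3], "rot": [0, 0, 0]},
  {"offset": [0, 0, -0.35], "rot": [0, 0, 0]},
  {"offset": [0, 0, -0.35], "rot": [0, 0, 0]},
])

```text
time: 12.15
position: [0.4694, 0.271, 0.0585]
tool_rot: [0.707, 0.707, -0.0, -0.0]
ft_force: [0.9, -0.6, -0.8]
grip_width: 0.0661
grip_force: 15.0
```

apply_moves([
  {"offset": [0, 0, -0.1], "rot": [0, 0, 0]},
  {"offset": [0, 0, -0.2], "rot": [0, 0, 0]},
  {"offset": [0, 0, -0.3], "rot": [0, 0, 0]},
  {"offset": [0, 0, -0.35], "rot": [0, 0, 0]},
  {"offset": [0, 0, -0.35], "rot": [0, 0, 0]},
])

```text
time: 12.65
position: [0.4695, 0.271, 0.0556]
tool_rot: [0.707, 0.707, 0.0, 0.0]
ft_force: [-0.8, -0.2, 5.0]
grip_width: 0.0662
grip_force: 15.0
```

apply_moves([
  {"offset": [0, 0, 0], "rot": [0, 0, 0]},
  {"offset": [0, 0, 0], "rot": [0, 0, 0]},
  {"offset": [0, 0, 0], "rot": [0, 0, 0]},
  {"offset": [0, 0, 0], "rot": [0, 0, 0]},
  {"offset": [0, 0, 1], "rot": [0, 0, 0]},
  {"offset": [0, 0, 3], "rot": [0, 0, 0]},
  {"offset": [0, 0, 7], "rot": [0, 0, 0]},
  {"offset": [0, 0, 11], "rot": [0, 0, 0]},
  {"offset": [0, 0, 11], "rot": [0, 0, 0]},
  {"offset": [0, 0, 11], "rot": [0, 0, 0]},
  {"offset": [0, 0, 11], "rot": [0, 0, 0]},
], hand=1.0)

```text
time: 13.75
position: [0.4686, 0.2708, 0.1645]
tool_rot: [0.707, 0.707, -0.001, -0.0]
ft_force: [0.6, -0.5, -0.3]
grip_width: 0.0874
grip_force: 0.0
```

Run:
```python
from h import *
o=get_obs(); cal=vision.calibration('wrist'); im=vision.camera('wrist')[:,:,::-1].copy()
im=cv2.resize(im[120:300,200:440],None,fx=3,fy=3)
for P,z,col in((cyl(.033,.013,.013),.03,(0,0,255)),(cyl(.018,.018,.018),.03,(255,0,0))):
    cv2.polylines(im,[((proj('wrist',place(P,.4695,.270,0,z),cal)-[200,120])*3+1).astype(np.int32)],True,col,1)
cv2.imwrite('pics/r2.png',im)
```

```text
(no output)
```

View pics/r2.png

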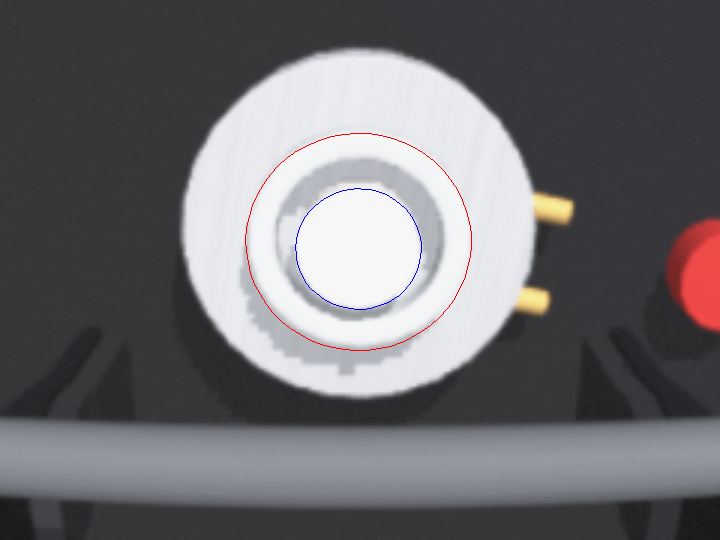

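The picture shows the ring flat and concentric round the specimen (both outlines match: ring (359,241), specimen top (358,249)). Next the plate, turning about −32° on the way.

apply_moves([
  {"offset": [0, -2, 0], "rot": [0, 0, 0]},
  {"offset": [0, -6, 0], "rot": [0, 0, -2]},
  {"offset": [0.2, -10.5, 0], "rot": [0, 0, -5]},
  {"offset": [0.4, -15, 0], "rot": [0, 0, -8]},
  {"offset": [0.6, -19.5, 0], "rot": [0, 0, -11]},
  {"offset": [0.8, -24, 0], "rot": [0, 0, -14]},
  {"offset": [1, -28.5, 0], "rot": [0, 0, -17]},
  {"offset": [1.2, -33, 0], "rot": [0, 0, -20]},
  {"offset": [1.4, -37.5, 0], "rot": [0, 0, -23]},
  {"offset": [1.6, -42, 0], "rot": [0, 0, -26]},
  {"offset": [1.8, -46.5, 0], "rot": [0, 0, -29]},
  {"offset": [2, -51, 0], "rot": [0, 0, -31]},
  {"offset": [2.05, -53.5, 0], "rot": [0, 0, -32]},
  {"offset": [2.05, -54.8, 0], "rot": [0, 0, -32]},
  {"offset": [2.05, -54.8, 0], "rot": [0, 0, -32]},
  {"offset": [2.05, -54.8, 0], "rot": [0, 0, -32]},
  {"offset": [2.05, -54.8, 0], "rot": [0, 0, -32]},
  {"offset": [2.05, -54.8, 0], "rot": [0, 0, -32]},
])

```text
time: 15.6
position: [0.4899, -0.2752, 0.165]
tool_rot: [0.874, 0.486, -0.0, -0.001]
ft_force: [0.5, 0.5, -0.2]
grip_width: 0.0865
grip_force: 0.0
```

```bash
python3 look.py heater_plate .490 -.277 0 140 90 1.01; ls -t pics | head -1; cp $(ls -t pics/heater_plate_[0-9]*|head -1) pics/p1.png
```

```text
15.6 [ 0.4899 -0.2752  0.165 ]
heater_plate [ 0.4916 -0.2761  1.0562] 0.076
heater_plate_156.png
```

View pics/p1.png

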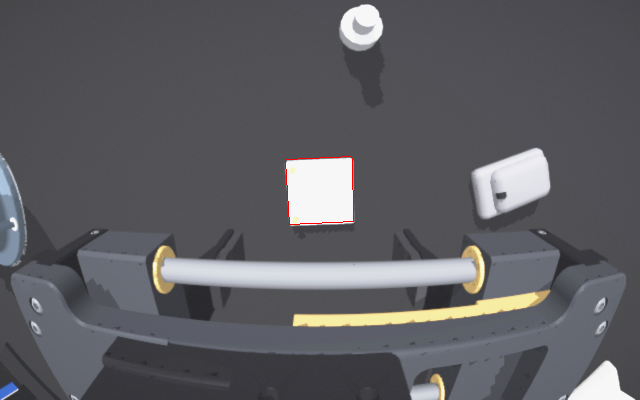

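The plate is at (320,191), studs at its left side (up at (292,170) and (294,218)), so clear of the fingers. It is turned a couple of degrees from the tool. I refit with the studs included.

Run:
```python
from h import *
cal=vision.calibration('wrist'); im=cv2.imread('pics/heater_plate_raw.png')[:,:,::-1].copy()
for th in(-100,-130,130,170):
  for parts in (S['heater_plate'],S['heater_plate']+[cyl(.0035,.012,.02)+[-.026,s*.025,0] for s in(1,-1)]):
    for y in (1.03-np.pi/2,1.03+np.pi/2):
        p,c=fit({'wrist':(im,cal)},parts,(.4905,-.2765),100,th,y); print(th,len(parts),np.round(p,4),round(np.degrees(p[2]),1),round(c,3))
uv=proj('wrist',[.4905,-.2765,.01],cal)[0]
m=mask(im,uv,100,-130); h,_=cv2.findContours(m,0,1); print(cv2.minAreaRect(max(h,key=cv2.contourArea)),uv)
```

```text
-100 1 [ 0.4916 -0.2764 -0.5206] -29.8 0.07
-100 1 [ 0.4916 -0.2764  2.621 ] 150.2 0.07
-100 3 [ 0.4916 -0.2764 -0.5206] -29.8 0.07
-100 3 [ 0.4916 -0.2764  2.621 ] 150.2 0.07
-130 1 [ 0.4916 -0.277  -0.5179] -29.7 0.045
-130 1 [ 0.4916 -0.277   2.6236] 150.3 0.045
-130 3 [ 0.4916 -0.277  -0.5179] -29.7 0.045
-130 3 [ 0.4916 -0.277   2.6236] 150.3 0.045
130 1 [ 0.4915 -0.2771 -0.5196] -29.8 0.041
130 1 [ 0.4915 -0.2771  2.622 ] 150.2 0.041
130 3 [ 0.4915 -0.2771 -0.5196] -29.8 0.041
130 3 [ 0.4915 -0.2771  2.622 ] 150.2 0.041
170 1 [ 0.4913 -0.2773 -0.5155] -29.5 0.016
170 1 [ 0.4913 -0.2773  2.6261] 150.5 0.016
170 3 [ 0.4913 -0.2773 -0.5155] -29.5 0.016
170 3 [ 0.4913 -0.2773  2.6261] 150.5 0.016
((405.7923583984375, 393.104248046875), (535.7171630859375, 554.515380859375), 87.74320983886719) [319.02796022 192.17298154]
```

apply_moves([
  {"offset": [0.1, 0, -3], "rot": [0, 0, 1]},
  {"offset": [0.1, 0, -6.5], "rot": [0, 0, 2.4]},
  {"offset": [0.1, 0, -10], "rot": [0, 0, 2.4]},
  {"offset": [0.1, 0, -12.5], "rot": [0, 0, 2.4]},
  {"offset": [0.1, 0, -13.6], "rot": [0, 0, 2.4]},
  {"offset": [0.1, 0, -14], "rot": [0, 0, 2.4]},
  {"offset": [0.1, 0, -14], "rot": [0, 0, 2.4]},
  {"offset": [0.1, 0, -14], "rot": [0, 0, 2.4]},
])

```text
time: 16.45
position: [0.4918, -0.2774, 0.0262]
tool_rot: [0.864, 0.503, 0.0, 0.001]
ft_force: [0.6, 0.6, 0.1]
grip_width: 0.0868
grip_force: 0.0
```

apply_moves([
  {"offset": [0, 0, 0], "rot": [0, 0, 0]},
  {"offset": [0, 0, 0], "rot": [0, 0, 0]},
  {"offset": [0, 0, 0], "rot": [0, 0, 0]},
  {"offset": [0, 0, 0], "rot": [0, 0, 0]},
  {"offset": [0, 0, 0], "rot": [0, 0, 0]},
  {"offset": [0, 0, 0], "rot": [0, 0, 0]},
], hand=0.55, newtons=25)

```text
time: 17.05
position: [0.4911, -0.2771, 0.0254]
tool_rot: [0.864, 0.503, 0.0, 0.0]
ft_force: [-0.8, -0.2, 4.4]
grip_width: 0.0637
grip_force: 25.0
```

apply_moves([
  {"offset": [0, 0, 1], "rot": [0, 0, 0]},
  {"offset": [0, 0, 4], "rot": [0, 0, 0]},
  {"offset": [0, 1, 8], "rot": [0, 0, 0]},
  {"offset": [0, 4, 11], "rot": [0, 0, 0]},
  {"offset": [-0.2, 8, 13], "rot": [0, 0, 0]},
  {"offset": [-0.4, 12, 14], "rot": [0, 0, 0]},
  {"offset": [-0.6, 16, 14], "rot": [0, 0, 0]},
  {"offset": [-0.8, 20.5, 14], "rot": [0, 0, 0]},
  {"offset": [-1, 25, 14], "rot": [0, 0, 0]},
  {"offset": [-1.2, 29.5, 14], "rot": [0, 0, 0]},
  {"offset": [-1.4, 34, 14], "rot": [0, 0, 0]},
  {"offset": [-1.6, 38.5, 14], "rot": [0, 0, 0]},
  {"offset": [-1.8, 43, 14], "rot": [0, 0, 0]},
  {"offset": [-2, 47.5, 14], "rot": [0, 0, 0]},
  {"offset": [-2.1, 51.5, 14], "rot": [0, 0, 0]},
  {"offset": [-2.15, 54, 14], "rot": [0, 0, 0]},
  {"offset": [-2.15, 54.7, 14], "rot": [0, 0, 0]},
  {"offset": [-2.15, 54.7, 14], "rot": [0, 0, 0]},
  {"offset": [-2.15, 54.7, 14], "rot": [0, 0, 0]},
  {"offset": [-2.15, 54.7, 14], "rot": [0, 0, 0]},
])

```text
time: 19.05
position: [0.4694, 0.2686, 0.165]
tool_rot: [0.865, 0.502, -0.001, 0.0]
ft_force: [1.0, 0.4, -1.9]
grip_width: 0.0636
grip_force: 25.0
```

apply_moves([
  {"offset": [0, 0, -2], "rot": [0, 0, 0]},
  {"offset": [0, 0, -4.5], "rot": [0, 0, 0]},
  {"offset": [0, 0, -6.5], "rot": [0, 0, 0]},
  {"offset": [0, 0, -7.8], "rot": [0, 0, 0]},
  {"offset": [0, 0, -8.4], "rot": [0, 0, 0]},
  {"offset": [0, 0, -8.6], "rot": [0, 0, 0]},
  {"offset": [0, 0, -8.6], "rot": [0, 0, 0]},
  {"offset": [0, 0, -8.6], "rot": [0, 0, 0]},
])

```text
time: 19.85
position: [0.4701, 0.2702, 0.0798]
tool_rot: [0.864, 0.503, 0.001, 0.0]
ft_force: [0.4, 0.7, -1.2]
grip_width: 0.0636
grip_force: 25.0
```

Run:
```python
from h import *
im=vision.camera('side'); u,v=proj('side',[.4695,.27,.05])[0]; print(u,v)
a=cv2.resize(im[int(v)-60:int(v)+50,int(u)-70:int(u)+70,::-1],None,fx=5,fy=5,interpolation=cv2.INTER_CUBIC); cv2.imwrite('pics/p2.png',a)
```

```text
341.1111994108011 304.31121894423717
```

View pics/p2.png

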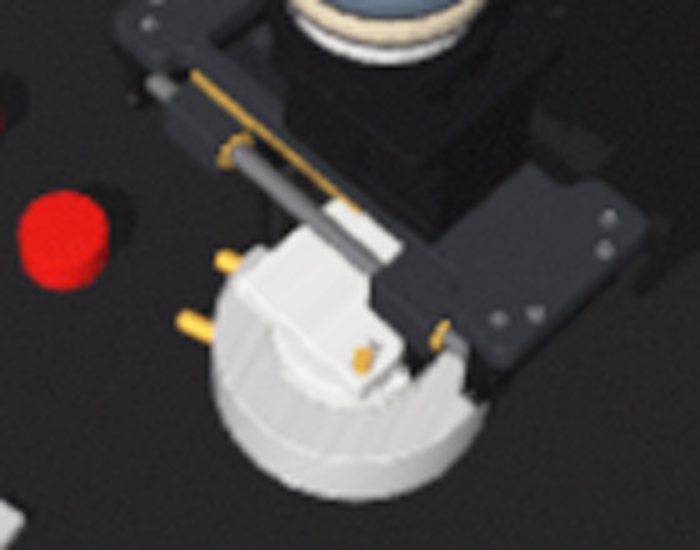

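The picture shows the plate held level over the ring and specimen (stud at (363,358), ring edge below at (310,370)). Lower the last millimetres.

apply_moves([
  {"offset": [0, 0, -0.1], "rot": [0, 0, 0]},
  {"offset": [0, 0, -0.2], "rot": [0, 0, 0]},
  {"offset": [0, 0, -0.3], "rot": [0, 0, 0]},
  {"offset": [0, 0, -0.4], "rot": [0, 0, 0]},
  {"offset": [0, 0, -0.45], "rot": [0, 0, 0]},
  {"offset": [0, 0, -0.5], "rot": [0, 0, 0]},
  {"offset": [0, 0, -0.55], "rot": [0, 0, 0]},
  {"offset": [0, 0, -0.55], "rot": [0, 0, 0]},
  {"offset": [0, 0, -0.55], "rot": [0, 0, 0]},
])

```text
time: 20.8
position: [0.4695, 0.27, 0.0735]
tool_rot: [0.864, 0.503, -0.0, 0.0]
ft_force: [0.1, -0.1, -2.0]
grip_width: 0.0635
grip_force: 25.0
```

apply_moves([
  {"offset": [0, 0, -0.05], "rot": [0, 0, 0]},
  {"offset": [0, 0, -0.1], "rot": [0, 0, 0]},
  {"offset": [0, 0, -0.1], "rot": [0, 0, 0]},
  {"offset": [0, 0, -0.1], "rot": [0, 0, 0]},
])

```text
time: 21.2
position: [0.4695, 0.2701, 0.0734]
tool_rot: [0.864, 0.503, 0.0, 0.0]
ft_force: [-0.8, -0.3, 5.1]
grip_width: 0.0639
grip_force: 25.0
```

apply_moves([
  {"offset": [0, 0, 0], "rot": [0, 0, 0]},
  {"offset": [0, 0, 0], "rot": [0, 0, 0]},
  {"offset": [0, 0, 0], "rot": [0, 0, 0]},
  {"offset": [0, 0, 0], "rot": [0, 0, 0]},
  {"offset": [0, 0, 0], "rot": [0, 0, 0]},
  {"offset": [0, 0, 1], "rot": [0, 0, 0]},
  {"offset": [0, 0, 3], "rot": [0, 0, 0]},
  {"offset": [0, 0, 6], "rot": [0, 0, 0]},
  {"offset": [0, 0, 9], "rot": [0, 0, 0]},
  {"offset": [0, 0, 9], "rot": [0, 0, 0]},
  {"offset": [0, 0, 9], "rot": [0, 0, 0]},
  {"offset": [0, 0, 9], "rot": [0, 0, 0]},
], hand=1.0)

```text
time: 22.4
position: [0.4687, 0.2698, 0.162]
tool_rot: [0.864, 0.503, -0.001, -0.0]
ft_force: [-0.3, -0.2, -0.7]
grip_width: 0.0867
grip_force: 0.0
```

Run:
```python
from h import *
o=get_obs(); cal=vision.calibration('wrist'); im=vision.camera('wrist')[:,:,::-1].copy()
im=cv2.resize(im[100:280,200:440],None,fx=3,fy=3)
for P,z,col in((np.array([[a,b,.012] for a,b in((.032,.032),(.032,-.032),(-.032,-.032),(-.032,.032))]),.048,(0,0,255)),(cyl(.055,.03,.03),0,(255,0,0))):
    cv2.polylines(im,[((proj('wrist',place(P,.4695,.270,np.radians(-29.6),z),cal)-[200,100])*3+1).astype(np.int32)],True,col,1)
cv2.imwrite('pics/p3.png',im)
```

```text
(no output)
```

View pics/p3.png

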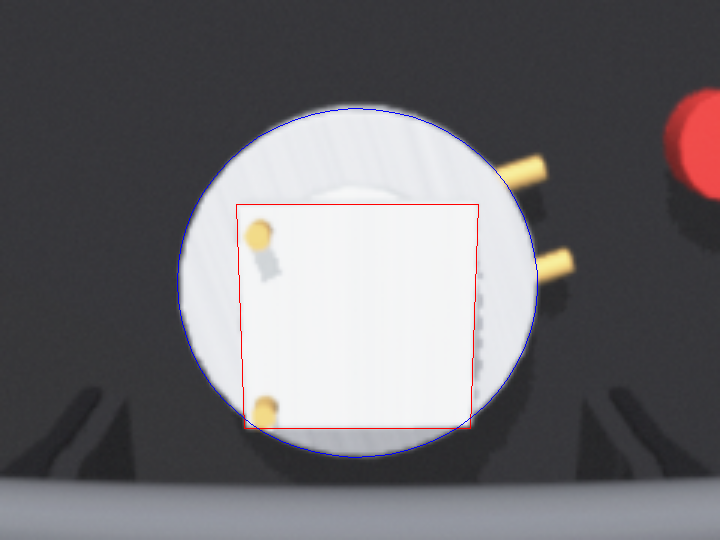

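The picture shows the plate lying level and centred, studs up at (259,236) and (265,410), with the red outline on its top edges. Now the weight.

apply_moves([
  {"offset": [0.5, -2, 0], "rot": [0, 0, 1]},
  {"offset": [1.5, -5.5, 0], "rot": [0, 0, 4]},
  {"offset": [2.7, -9.5, 0.5], "rot": [0, 0, 7]},
  {"offset": [4, -13.5, 0.7], "rot": [0, 0, 10]},
  {"offset": [5.4, -17.5, 0.7], "rot": [0, 0, 13]},
  {"offset": [6.8, -21.5, 0.7], "rot": [0, 0, 16]},
  {"offset": [8.1, -25.5, 0.7], "rot": [0, 0, 19]},
  {"offset": [9.4, -29.5, 0.7], "rot": [0, 0, 22]},
  {"offset": [10.6, -33.5, 0.7], "rot": [0, 0, 25]},
  {"offset": [11.8, -37.5, 0.7], "rot": [0, 0, 28]},
  {"offset": [13, -41, 0.7], "rot": [0, 0, 29.6]},
  {"offset": [13.6, -43, 0.7], "rot": [0, 0, 29.6]},
  {"offset": [13.6, -43, 0.7], "rot": [0, 0, 29.6]},
  {"offset": [13.6, -43, 0.7], "rot": [0, 0, 29.6]},
  {"offset": [13.6, -43, 0.7], "rot": [0, 0, 29.6]},
  {"offset": [13.6, -43, 0.7], "rot": [0, 0, 29.6]},
], hand=0.6)

```text
time: 24.05
position: [0.6049, -0.158, 0.1694]
tool_rot: [0.706, 0.708, -0.0, -0.001]
ft_force: [0.3, 0.7, -0.7]
grip_width: 0.0523
grip_force: 0.0
```

```bash
python3 look.py weight .606 -.160 0 110 110
```

```text
24.05 [ 0.6049 -0.158   0.1694]
weight [ 0.6068 -0.1612] 0.031
```

apply_moves([
  {"offset": [0.13, -0.12, -2.5], "rot": [0, 0, 0]},
  {"offset": [0.13, -0.12, -5.5], "rot": [0, 0, 0]},
  {"offset": [0.13, -0.12, -8.5], "rot": [0, 0, 0]},
  {"offset": [0.13, -0.12, -10.5], "rot": [0, 0, 0]},
  {"offset": [0.13, -0.12, -11.2], "rot": [0, 0, 0]},
  {"offset": [0.13, -0.12, -11.4], "rot": [0, 0, 0]},
  {"offset": [0.13, -0.12, -11.4], "rot": [0, 0, 0]},
  {"offset": [0.13, -0.12, -11.4], "rot": [0, 0, 0]},
])

```text
time: 24.9
position: [0.6077, -0.1614, 0.0569]
tool_rot: [0.707, 0.707, 0.0, 0.001]
ft_force: [1.0, 0.6, 0.2]
grip_width: 0.0524
grip_force: 0.0
```

apply_moves([
  {"offset": [0, 0, 0], "rot": [0, 0, 0]},
  {"offset": [0, 0, 0], "rot": [0, 0, 0]},
  {"offset": [0, 0, 0], "rot": [0, 0, 0]},
  {"offset": [0, 0, 0], "rot": [0, 0, 0]},
  {"offset": [0, 0, 0], "rot": [0, 0, 0]},
  {"offset": [0, 0, 0], "rot": [0, 0, 0]},
  {"offset": [0, 0, 0], "rot": [0, 0, 0]},
], hand=0.05, newtons=35)

```text
time: 25.6
position: [0.6067, -0.1612, 0.0556]
tool_rot: [0.707, 0.707, -0.0, -0.0]
ft_force: [-1.1, 0.2, 0.3]
grip_width: 0.0191
grip_force: 35.0
```

apply_moves([
  {"offset": [0, 0, 0.7], "rot": [0, 0, 0]},
  {"offset": [0, 0, 3], "rot": [0, 0, 0]},
  {"offset": [-0.3, 1, 6.5], "rot": [0, 0, 0]},
  {"offset": [-1.3, 4, 9.5], "rot": [0, 0, 0]},
  {"offset": [-2.5, 8, 11], "rot": [0, 0, 0]},
  {"offset": [-3.8, 12, 11], "rot": [0, 0, 0]},
  {"offset": [-5.1, 16, 11], "rot": [0, 0, 0]},
  {"offset": [-6.4, 20, 11], "rot": [0, 0, 0]},
  {"offset": [-7.7, 24, 11], "rot": [0, 0, 0]},
  {"offset": [-9, 28, 11], "rot": [0, 0, 0]},
  {"offset": [-10.3, 32, 11], "rot": [0, 0, 0]},
  {"offset": [-11.5, 36, 11], "rot": [0, 0, 0]},
  {"offset": [-12.6, 39.5, 11], "rot": [0, 0, 0]},
  {"offset": [-13.4, 42, 11], "rot": [0, 0, 0]},
  {"offset": [-13.7, 43.1, 11], "rot": [0, 0, 0]},
  {"offset": [-13.7, 43.1, 11], "rot": [0, 0, 0]},
  {"offset": [-13.7, 43.1, 11], "rot": [0, 0, 0]},
  {"offset": [-13.7, 43.1, 11], "rot": [0, 0, 0]},
])

```text
time: 27.4
position: [0.4703, 0.2686, 0.1655]
tool_rot: [0.708, 0.707, -0.0, 0.0]
ft_force: [0.3, 0.1, -1.8]
grip_width: 0.019
grip_force: 35.0
```

apply_moves([
  {"offset": [0, 0, -1.5], "rot": [0, 0, 0]},
  {"offset": [0, 0, -3], "rot": [0, 0, 0]},
  {"offset": [0, 0, -4], "rot": [0, 0, 0]},
  {"offset": [0, 0, -4.3], "rot": [0, 0, 0]},
  {"offset": [0, 0, -4.3], "rot": [0, 0, 0]},
  {"offset": [0, 0, -4.3], "rot": [0, 0, 0]},
])

```text
time: 28.0
position: [0.4703, 0.2697, 0.1229]
tool_rot: [0.707, 0.707, 0.0, 0.0]
ft_force: [-0.4, 0.8, -2.3]
grip_width: 0.0192
grip_force: 35.0
```

Run:
```python
from h import *
im=vision.camera('side'); u,v=proj('side',[.4695,.27,.06])[0]
a=cv2.resize(im[int(v)-55:int(v)+55,int(u)-70:int(u)+70,::-1],None,fx=5,fy=5,interpolation=cv2.INTER_CUBIC)
im=vision.camera('scene'); u,v=proj('scene',[.4695,.27,.06])[0]
b=cv2.resize(im[int(v)-45:int(v)+35,int(u)-50:int(u)+50,::-1],None,fx=3,fy=3,interpolation=cv2.INTER_CUBIC)
a=cv2.resize(a,(480,377)); b=cv2.copyMakeBorder(b,0,377-240,0,0,0); cv2.imwrite('pics/g1.png',np.hstack([a,b]))
```

```text
(no output)
```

View pics/g1.png

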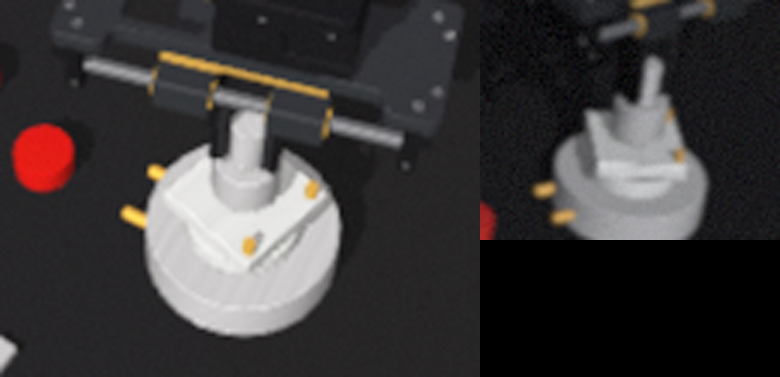

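Left crop: the weight is held over the plate at (245,180). In the right crop the knob leans right, so I check against the projected vertical before lowering.

Run:
```python
from h import *
for c in('scene','side'):
    P=proj(c,[[.4697,.27,.067],[.4697,.27,.125]]); d=P[1]-P[0]; print(c,d,np.degrees(np.arctan2(d[0],-d[1])))
p=vision.camera('scene'); q=vision.camera('side')
for c,im,th in(('scene',p,95),('side',q,110)):
    u,v=proj(c,[.4697,.27,.095])[0]; b=im[int(v)-30:int(v)+35,int(u)-35:int(u)+35,::-1].copy(); b=cv2.resize(b,None,fx=5.6,fy=5.6,interpolation=cv2.INTER_CUBIC)
    for P in (cyl(.019,0,.028),cyl(.01,.028,.058)):
        h=cv2.convexHull(((proj(c,place(P,.4697,.27,0,.067))-[int(u)-35,int(v)-30]+.5)*5.6).astype(np.int32)); cv2.polylines(b,[h],True,(0,0,255),1)
    cv2.imwrite(f'pics/t_{c}.png',b)
cv2.imwrite('pics/t.png',np.hstack([cv2.imread('pics/t_scene.png'),cv2.imread('pics/t_side.png')]))
```

```text
scene [  3.83781405 -22.29263611] 9.768069819572547
side [  1.51606269 -17.80784044] 4.86611733198812
```

View pics/t.png

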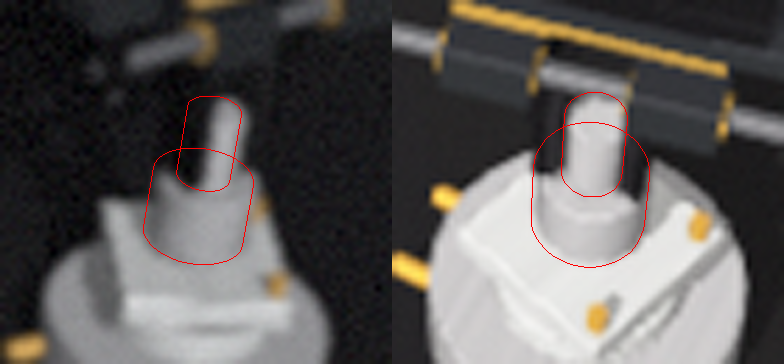

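The outlines match in both views (the finger hides the left of the knob at (190,140)), so the weight is upright. Lower it.

apply_moves([
  {"offset": [0, 0, -0.1], "rot": [0, 0, 0]},
  {"offset": [0, 0, -0.2], "rot": [0, 0, 0]},
  {"offset": [0, 0, -0.3], "rot": [0, 0, 0]},
  {"offset": [0, 0, -0.4], "rot": [0, 0, 0]},
  {"offset": [0, 0, -0.5], "rot": [0, 0, 0]},
  {"offset": [0, 0, -0.55], "rot": [0, 0, 0]},
  {"offset": [0, 0, -0.6], "rot": [0, 0, 0]},
  {"offset": [0, 0, -0.65], "rot": [0, 0, 0]},
  {"offset": [0, 0, -0.65], "rot": [0, 0, 0]},
  {"offset": [0, 0, -0.65], "rot": [0, 0, 0]},
])

```text
time: 29.2
position: [0.4698, 0.2698, 0.1161]
tool_rot: [0.707, 0.707, 0.0, 0.0]
ft_force: [-0.7, -0.0, -2.8]
grip_width: 0.019
grip_force: 35.0
```

apply_moves([
  {"offset": [0, 0, -0.05], "rot": [0, 0, 0]},
  {"offset": [0, 0, -0.1], "rot": [0, 0, 0]},
  {"offset": [0, 0, -0.1], "rot": [0, 0, 0]},
  {"offset": [0, 0, -0.1], "rot": [0, 0, 0]},
])

```text
time: 29.6
position: [0.4698, 0.2699, 0.1155]
tool_rot: [0.707, 0.707, 0.0, 0.0]
ft_force: [-1.8, -0.1, 4.0]
grip_width: 0.0194
grip_force: 35.0
```

Contact. Release and rise.

apply_moves([
  {"offset": [0, 0, 0], "rot": [0, 0, 0]},
  {"offset": [0, 0, 0], "rot": [0, 0, 0]},
  {"offset": [0, 0, 0], "rot": [0, 0, 0]},
  {"offset": [0, 0, 0], "rot": [0, 0, 0]},
  {"offset": [0, 0, 0], "rot": [0, 0, 0]},
  {"offset": [0, 0, 1], "rot": [0, 0, 0]},
  {"offset": [0, 0, 3], "rot": [0, 0, 0]},
  {"offset": [0, 0, 6], "rot": [0, 0, 0]},
  {"offset": [0, 0, 10], "rot": [0, 0, 0]},
  {"offset": [0, 0, 12], "rot": [0, 0, 0]},
  {"offset": [0, 0, 12], "rot": [0, 0, 0]},
  {"offset": [0, 0, 12], "rot": [0, 0, 0]},
  {"offset": [0, 0, 12], "rot": [0, 0, 0]},
], hand=0.6)

```text
time: 30.9
position: [0.4688, 0.2695, 0.234]
tool_rot: [0.707, 0.707, -0.001, -0.001]
ft_force: [0.0, -0.2, -0.4]
grip_width: 0.0524
grip_force: 0.0
```

Run:
```python
from h import *
im={c:vision.camera(c)[:,:,::-1] for c in('side','wrist')}
out=[]
for c in im:
    u,v=proj(c,[.4697,.27,.07])[0]; b=cv2.getRectSubPix(im[c].copy(),(110,110),(float(u),float(v))); s=3.6; b=cv2.resize(b,None,fx=s,fy=s,interpolation=cv2.INTER_CUBIC)
    for P in (cyl(.019,0,.028),cyl(.01,.028,.058)):
        h=cv2.convexHull(((proj(c,place(P,.4697,.27,0,.06))-[u,v]+55)*s).astype(np.int32)); cv2.polylines(b,[h],True,(0,0,255),1)
    out.append(b)
cv2.imwrite('pics/f.png',np.hstack(out))
```

```text
(no output)
```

View pics/f.png

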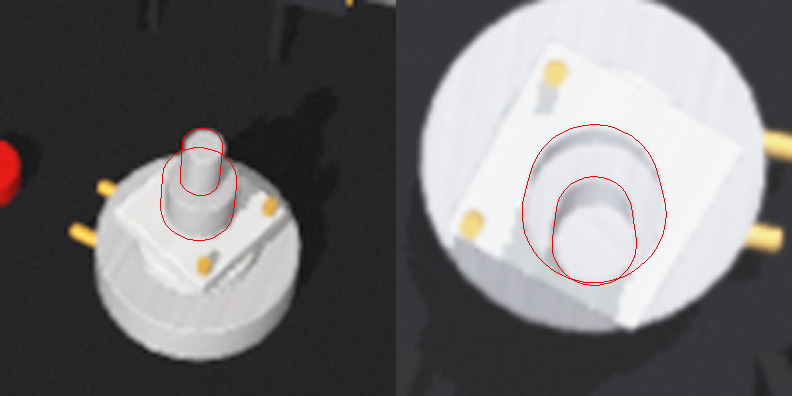

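Both views show the weight upright in the middle of the plate (about (200,185) and (595,215)) with its outlines matching. The stack is level and the gripper is well clear, so I hand in.

```bash
python3 -c "
from rig import hand_in
print(hand_in())"
```

```text
the job is handed in; nothing more can be done
None
```

The stack is built in the order asked (specimen, guard ring, heater plate, weight), with each part let go in turn, and the job is handed in at about 31 s; the camera checks showed every part level and centred to within about 2 mm, but the hand-in gave no verdict.

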